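Set the sander's mitre gauge to 45 degrees

ROBOT

A 6-joint arm with a two-finger parallel gripper is mounted at the origin on the work surface. World frame = base frame: x ahead of the robot, y to its left, z up, the work surface at z = 0. Lengths are in m, angles in rad, forces in N, time in s.
With the tool pointing down it reaches from about 0.3 to 0.75 m from the base axis. Payload 8.5 kg.
Tool frame: the origin (TCP) lies on the centre line of the jaws, within the pads' length; the fingertips stand 14 mm ahead of it and the grasp point (between the pads) lies 5 mm behind it (tip_extent is the distance from the TCP to the fingertips, in m); z points along the fingers, y is the line along which they close (so a half turn about z gives the same grasp; the last joint's range is limited). The gripper opens to 85 mm and grips with 20 to 120 N. Pads are 22 mm wide; open, the fingers measure 114 mm over their backs; the gripper's body (76 mm by 85 mm) begins 54 mm behind the grasp point. The pads swing forward as they close: fully open they stand 13 mm farther back than shut.
Start: joints at [0.896, 0.381, 1.297, -0, 1.464, -0.215], TCP at [0.244, 0.493, 0.245] pointing down, gripper open.
Joint ranges: [-3.11, 3.11], [-0.89, 2.33], [0.22, 2.48], [-1.42, 4.56], [0.17, 2.85], [-2.88, 2.88]. Speed limits (rad/s): [2.39, 2.39, 3.14, 3.14, 3.14, 3.14].

INTERFACE

Orientations are given as a rotation vector (axis times angle).
In Python, from rig import read_state, get_image, camera_info, job_done, tip_extent gives the robot as it stands. The module is installed in compiled form; this text tells all that it offers.
- The arm moves only by the tool play_rows, never from a script. Its argument "increments" is a list of rows, each a list of 4 numbers: the shift along the tool's x, y, z each as a share of 0.02 m, from -1 to 1, then the turn about the tool's z as a share of 0.1 rad, from -1 to 1. A call has exactly 8 rows; each row shifts and turns the commanded pose from where the row before left it, along the tool's axes as they then stand; what a row does not reach is not made up. A row lasts 1/12 s, in which the tool goes at most 41.7 mm and 7.16 degrees, less where a joint would pass 70% of its speed; a pose out of reach is approached as far as the arm can. A call with a number of a shift or a turn outside -1 to 1 is refused whole. A call with a gripper value outside its range is refused whole. "fingers" is the opening, from 0 (shut) to 1 (fully open), set as the call begins (left out, the last holds). The fingers move at their own pace and stop on an object; "squeeze" is the grip in N (left out, the last holds). Time passes only in rows, so rows that do not move let the fingers close, or fill a call up. It gives the time, the measured TCP pose, the force, the opening and the grip force at its end, in the units of the state.
- read_state(): the state, without advancing time (a new reading comes with each control period).
- get_image(name): name is "scene" or "top" or "wrist"; returns the picture (384x512x3 uint8, red, green, blue); there is no depth.
- camera_info(name): a dict with "intrinsics" (3x3 intrinsics, pixels), "cam_to_world" (4x4, takes a point from camera to world coordinates); the wrist camera has in their place "mount" (4x4, takes a point from camera to tool coordinates, whose origin is the TCP and whose axes are the flange's). Camera axes: x right, y down, z forward; pixel columns grow to the right and rows downward; lengths in m; the calibration is good to about 2 mm. A picture is of the moment at which its call begins: read the wrist's pose just before it. camera_info takes no time and is no camera call.
- job_done(): hands the job in; it is judged then, once.
The state is a dict: "t": time; "joint_pos": joint angles; "dq": joint speeds; "joint_efforts": joint torques, N m; "tool_pos": TCP position; "tcp_rot": TCP orientation; "ft_force": force on the tool from outside, world axes, zero at the start; "wrist_torque": the same for the moment, N m; "grip_width": opening from 0.0 (shut) to 1.0 (fully open); "finger_force": force on a finger pad.
Only numpy, scipy, OpenCV 4.12 (cv2) and the standard library are available. Lean on these libraries where they do the work, as an engineer would, in place of code of your own. Each camera call takes 0.05 s, during which the arm holds its last target. There are 200 camera calls.

TASK

Set the mitre gauge on the disc sander to 45 degrees for truing frame corners: loosen its wing knob, swing the fence so that its free end (the one away from the sanding disc) goes round towards the pointer until the 45 degree line on the half-moon plate meets the pointer, and retighten the knob firmly by feel, to about 0.85 N m, without wrenching it. Free the clamp fully before you swing and never force the fence against it, see that the line is still on the pointer once the knob is tight, and leave the paint cup, lid, brush and frame strip where they lie.

Things in the scene. Friction and masses are not known exactly. Their poses are not given: they have to be found in the camera images.
- sander: Bench disc sander, fixed; cast table 380 x 312 mm, its top 130 mm above the bench. Origin on the bench, x along the table's slot. In this frame the table spans x -190 to 190, y -190 to 122 mm; the upright disc (250 mm across, guard reaching 271 mm above the bench) and motor stand beyond it, at y over 135 mm.
- gauge_bar: Steel bar of the mitre gauge, fixed in the table's slot. Origin on the head's pivot axis, level with the table top; z up, x along the bar towards the knob (60 mm away) and the pointer (97 mm). The head's angle is the yaw of mitre_head in this frame.
- mitre_head: Aluminium head: half-moon plate (radius 95 mm, top 11 mm above the table, on +x) and fence (on -x). Origin on the pivot axis at table level, z up, x square to the fence. Turns up to 60 degrees each way about the pivot, anticlockwise from above to reach 45. Freed, it swings with a steady drag of 0.95 N m (8 N at the fence's end) and stays where it is left.
- fence_end (a point): Top of the fence at its free end, mid-thickness: x -12, y -150, z 47 mm in mitre_head's frame. The fence fills x -18 to -6, y -150 to 80, z 2 to 47 mm there. It can be pinched from above (12 mm thick) or pushed, best 110 to 140 mm from the pivot on this side.
- mark_45 (a point): Outer end of the engraved 45 degree line on the plate, 94 mm from the pivot, 11 mm above the table. Lines stand 15 degrees apart; the middle one (square) and the 45s, third to each side, are longer. This is the 45 on the free end's side. It meets the pointer when it lies on the bar's x axis.
- pointer_tip (a point): Tip of the dark pointer line on a small block on the bar, 97 mm from the pivot, 11 mm above the table. Fixed.
- clamp_knob: Black wing knob on the bar's upright stud, 60 mm from the pivot, through the plate's arc slot. Origin on its axis at table level, z up. Wing 58 mm long along its x, 14 mm thick along its y, z 52 to 82 mm, on a round stem of radius 13 mm. Clockwise from above tightens; it sinks 2 mm per rad. Left more or less tight; 0.2 to 1.1 rad anticlockwise frees it (1.3 is sure to).
- knob_wing (a point): Middle of the wing, on the knob's axis, about 67 mm above the table: grip hard here. The casting is uneven: at 45 degrees the knob must go further clockwise than it stood at the start, differently each time. Loose it turns with 0.1 to 0.25 N m; from the bite 0.1 to 0.15 more per 0.1 rad. About 0.85 N m is right; under 0.7 may slip, over 1.2 strains it.
- paint_cup: Blue plastic paint cup, 88 mm across, 118 mm tall, loose on the bench; origin under its middle. Leave it.
- paint_lid: Tub lid with dried yellow paint, 96 mm across, 13 mm high, loose on the bench; origin under its middle. Leave it.
- frame_strip: Strip of wooden frame moulding, 240 x 38 x 20 mm, loose on the bench; origin under its middle. Leave it.
- paint_brush: Paint brush lying on the bench. Leave it.

How it is judged:
On the way, in this order (a step that is already met when the one before it is completed fails the run):
1. the clamp is loosened: the knob's washer no longer presses on the head (contact force between clamp_knob and mitre_head below 1 N), for 0.2 s.
2. the head is swung until the 45 degree line meets the pointer, within 2.5 mm (y of mark_45 in the frame of gauge_bar between -0.0025 and 0.0025 m and x of mark_45 in the frame of gauge_bar above 0.05 m), for 0.2 s.
3. the knob is retightened: its washer clamps the head with over 90 N (contact force between clamp_knob and mitre_head above 90 N), for 0.2 s.
At the end, for the whole second after the job is handed in: The 45 degree line stands within 2.5 mm (1.5 degrees) of the pointer, the head is at rest and clamped with 90 to 170 N (the knob pulled up to about 0.85 N m), the robot has let go, and nothing else has been moved (all of step 2 and angular speed of mitre_head below 0.02 rad/s and contact force between clamp_knob and mitre_head between 90 and 170 N); the robot touches nothing.
It fails at once if the knob is wrenched: clamp force over 230 N (contact force between clamp_knob and mitre_head above 230 N).
It fails at once if the fence is forced against the clamp: the fingers press the head with over 25 N while it is clamped with over 60 N (contact force between clamp_knob and mitre_head above 60 N and contact force between the fingers and mitre_head above 25 N).
It fails at once if the paint cup, paint lid, frame strip or brush is moved by more than 25 mm (distance of any of paint_cup, paint_lid, frame_strip, paint_brush from where it was at the start of the episode above 0.025 m).
It also fails if it takes over 64 s, if anything falls off the work surface, if the arm or the gripper's body presses on something with over 40 N, if the wrist force passes 120 N, or if a joint passes its speed limit or range.

## Working session

There is one attempt and no reset: what is moved stays moved. The work goes in short steps, Python scripts to look and compute and a tool call to move; the robot and the scene stay as the last step left them, time stands still between calls to the robot, and variables do not carry over. Pictures are saved under pics/ and viewed, at most 10 in all, crops included, and the job is handed in when it is done.

Besides the shell and the picture viewer there is one more tool, called after "Emit:" in YAML: its name, and indented under it one key for each argument. play_rows: Moves the arm, as the interface text tells. Shift numbers are shares of 0.02 m and turn numbers shares of 0.1 rad, none past 1 either way. Its arguments: {"type":"object","properties":{"increments":{"type":"array"},"fingers":{"type":"number"},"squeeze":{"type":"number"}},"required":["increments"]}

```bash
mkdir -p pics; python3 - <<'E'
from rig import *
import cv2,numpy as np
s=read_state();print({k:np.round(v,3).tolist() for k,v in s.items()})
ims=[]
for n in("scene","top","wrist"):
    i=get_image(n);cv2.imwrite(f"pics/{n}0.png",i[:,:,::-1]);ims.append(i)
    c=camera_info(n);print(n,{k:np.round(v,4).tolist() for k,v in c.items()})
a=np.hstack(ims[:2])[:,:,::-1]
cv2.imwrite("pics/top0b.png",cv2.resize(ims[1][:,:,::-1],(800,600),interpolation=cv2.INTER_CUBIC))
cv2.imwrite("pics/scene0b.png",cv2.resize(ims[0][:,:,::-1],(800,600),interpolation=cv2.INTER_CUBIC))
E
```

```text
{'t': 0.0, 'joint_pos': [0.896, 0.381, 1.298, -0.0, 1.464, -0.215], 'dq': [-0.0, 0.0, 0.001, 0.001, -0.001, -0.0], 'joint_efforts': [0.002, -44.847, -23.128, -0.0, 0.005, -0.0], 'tool_pos': [0.244, 0.493, 0.245], 'tcp_rot': [-0.716, -3.058, 0.002], 'ft_force': [-0.297, 0.659, 0.151], 'wrist_torque': [-0.05, 0.041, -0.005], 'finger_force': 0.0, 'grip_width': 1.004}
scene {'intrinsics': [[391.3409, 0.0, 256.026], [0.0, 391.3409, 188.8275], [0.0, 0.0, 1.0]], 'cam_to_world': [[0.0791, 0.8257, -0.5585, 1.0634], [0.9969, -0.066, 0.0437, -0.2357], [-0.0008, -0.5602, -0.8284, 1.0228], [0.0, 0.0, 0.0, 1.0]]}
top {'intrinsics': [[372.0241, 0.0, 257.5131], [0.0, 372.0241, 200.2932], [0.0, 0.0, 1.0]], 'cam_to_world': [[-0.0099, -0.9787, 0.2049, 0.2909], [-0.9999, 0.0106, 0.0022, -0.166], [-0.0044, -0.2048, -0.9788, 1.0344], [0.0, 0.0, 0.0, 1.0]]}
wrist {'intrinsics': [[329.291, 0.0, 259.8179], [0.0, 329.291, 186.4237], [0.0, 0.0, 1.0]], 'mount': [[0.0001, -0.9492, -0.3148, 0.0802], [1.0, 0.0002, -0.0003, -0.0015], [0.0004, -0.3148, 0.9492, -0.1278], [0.0, 0.0, 0.0, 1.0]]}
```

View pics/top0b.png

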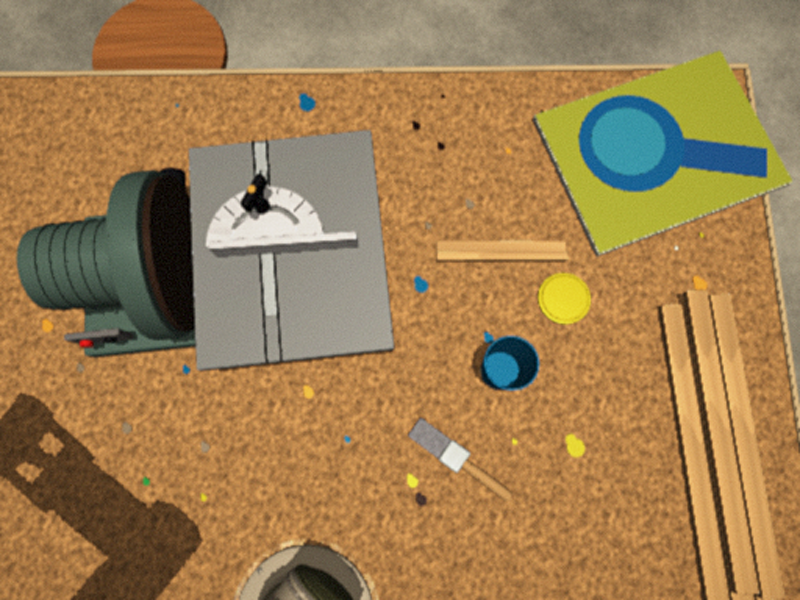

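View pics/scene0b.png

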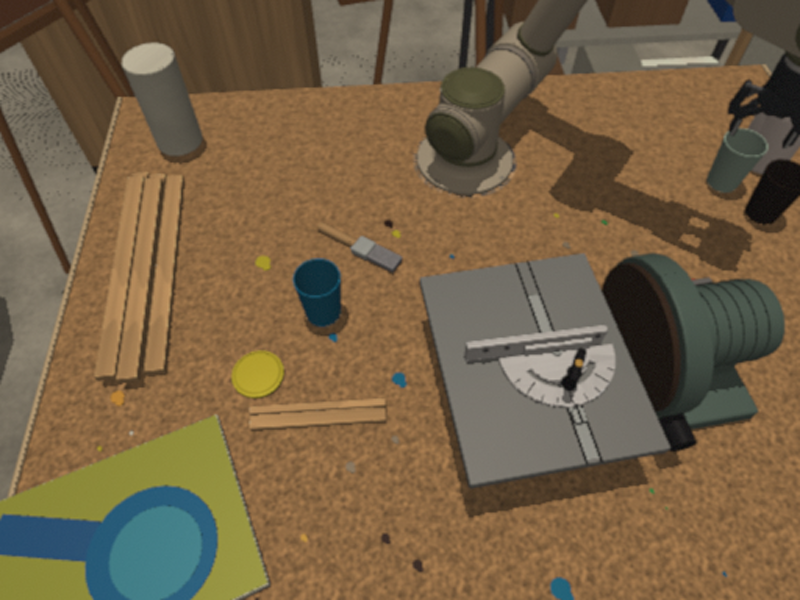

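The top view (800-wide scale) shows the knob at about (256,193) and the fence running from (208,244) to the free end at (357,237). The bar's slot runs from (260,145) to (273,360). In the scene view the knob is at about (575,370) and the free fence end at (470,350).

```bash
cat > h.py <<'E'
from rig import *
import cv2,numpy as np
from scipy.spatial.transform import Rotation as R
def cam(n,s=None):
    c=camera_info(n);K=c["intrinsics"]
    if n!="wrist": return np.array(K),np.array(c["cam_to_world"])
    s=s or read_state();T=np.eye(4);T[:3,:3]=R.from_rotvec(s["tcp_rot"]).as_matrix();T[:3,3]=s["tool_pos"]
    return np.array(K),T@np.array(c["mount"])
def ray(c,p):
    K,T=c;d=T[:3,:3]@np.linalg.inv(K)@[p[0],p[1],1];return T[:3,3],d/np.linalg.norm(d)
def plane(c,p,z):
    o,d=ray(c,p);return o+d*(z-o[2])/d[2]
def tri(c1,p1,c2,p2):
    o1,d1=ray(c1,p1);o2,d2=ray(c2,p2)
    t=np.linalg.lstsq(np.c_[d1,-d2],o2-o1,rcond=None)[0]
    a,b=o1+d1*t[0],o2+d2*t[1];return (a+b)/2,np.linalg.norm(a-b)
def totool(s,v): # world vector -> tool axes
    return R.from_rotvec(s["tcp_rot"]).inv().apply(v)
E
python3 - <<'E'
from h import *
T,S=cam("top"),cam("scene");k=.64
for n,p,q in[("knobdot",(252,188),(578,363)),("fence_end",(356,237),(468,350)),("fence_disc end",(208,244),(606,334))]:
    print(n,tri(T,np.array(p)*k,S,np.array(q)*k))
for p in [(260,145),(273,360)]: print(plane(T,np.array(p)*k,.13))
for p in [(190,149),(370,131),(393,349),(198,368)]: print(plane(T,np.array(p)*k,.13))
a=cv2.imread("pics/top0.png")[85:175,120:240];b=cv2.imread("pics/scene0.png")[195:285,285:405]
cv2.imwrite("pics/crop1.png",np.hstack([cv2.resize(x,None,fx=3.3,fy=3.3,interpolation=2) for x in(a,b)]))
s=read_state();print(R.from_rotvec(s["tcp_rot"]).as_matrix().round(3))
E
```

```text
knobdot (array([0.65923536, 0.06187426, 0.21123421]), np.float64(0.00029315662360822304))
fence_end (array([ 0.59712974, -0.09101949,  0.16098702]), np.float64(0.0019894766894047))
fence_disc end (array([0.58689159, 0.13888838, 0.16358705]), np.float64(0.0028742473116574723))
[0.77342419 0.07432072 0.13      ]
[0.40717055 0.03921762 0.13      ]
[0.76751006 0.19260831 0.13      ]
[ 0.79704934 -0.11199976  0.13      ]
[ 0.42254687 -0.14865667  0.13      ]
[0.39584569 0.15595943 0.13      ]
[[-0.896  0.444 -0.001]
 [ 0.444  0.896 -0.001]
 [ 0.    -0.001 -1.   ]]
```

View pics/crop1.png

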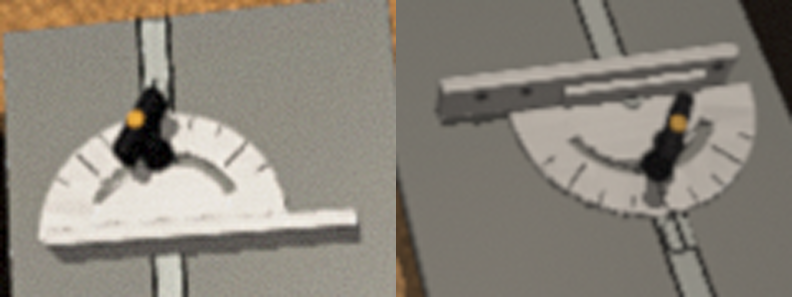

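Emit:
play_rows:
  increments:
    - [-0.9,0,-1,0]
    - [-0.9,0,-1,0]
    - [-0.9,0,-1,0]
    - [-0.9,0,-1,0]
    - [-0.9,0,-1,0]
    - [-0.9,0,-1,0]
    - [-0.9,0,-1,0]
    - [-0.9,0,-0.8,0]
  fingers: 1
  squeeze: 100

```text
t: 0.82
tool_pos: [0.3738, 0.4284, 0.4027]
tcp_rot: [0.716, 3.058, 0.001]
ft_force: [0.7, 0.2, -0.9]
grip_width: 1.001
finger_force: 0.0
```

Emit:
play_rows:
  increments:
    - [-0.9,-0.4,0,0]
    - [-0.9,-0.4,0,0]
    - [-0.9,-0.4,0,0]
    - [-0.9,-0.4,0,0]
    - [-0.9,-0.4,0,0]
    - [-0.9,-0.4,0,0]
    - [-0.9,-0.4,0,0]
    - [-0.9,-0.4,0,0]

```text
t: 1.48
tool_pos: [0.4743, 0.3069, 0.401]
tcp_rot: [-0.716, -3.058, 0.001]
ft_force: [-0.2, -0.2, -0.1]
grip_width: 1.0
finger_force: 0.0
```

Emit:
play_rows:
  increments:
    - [-0.9,-0.4,0,0]
    - [-0.9,-0.4,0,0]
    - [-0.9,-0.4,0,0]
    - [-0.9,-0.4,0,0]
    - [-0.9,-0.4,0,0]
    - [-0.9,-0.4,0,0]
    - [-0.9,-0.4,0,0]
    - [-0.9,-0.4,0,0]

```text
t: 2.15
tool_pos: [0.5749, 0.1856, 0.401]
tcp_rot: [-0.716, -3.058, 0.0]
ft_force: [-0.0, -0.5, 0.4]
grip_width: 0.999
finger_force: 0.0
```

Emit:
play_rows:
  increments:
    - [-0.9,-0.6,0,0]
    - [-0.9,-0.6,0,0]
    - [-0.9,-0.6,0,0]
    - [-0.9,-0.6,0,0]
    - [-0.9,-0.6,0,0]
    - [-0.9,-0.6,0,0]
    - [-0.9,0,0,0]
    - [0,0,0,0]

```text
t: 2.82
tool_pos: [0.6572, 0.0637, 0.3993]
tcp_rot: [-0.72, -3.056, 0.001]
ft_force: [-0.6, -0.2, -0.9]
grip_width: 1.002
finger_force: 0.0
```

```bash
python3 - <<'E'
from h import *
s=read_state();i=get_image("wrist")[:,:,::-1];cv2.imwrite("pics/w1.png",i);np.save("w1.npy",[s["tool_pos"],s["tcp_rot"]])
print(s["tool_pos"],s["tcp_rot"])
cv2.imwrite("pics/w1b.png",cv2.resize(i,(800,600),interpolation=2))
E
```

```text
[0.65715611 0.06373863 0.39929208] [-7.19659894e-01 -3.05554747e+00  1.05908448e-03]
```

View pics/w1b.png

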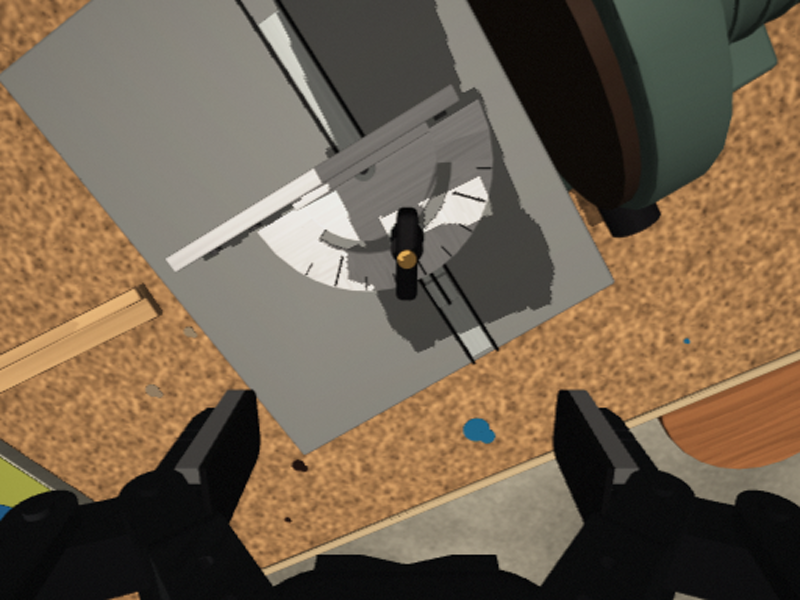

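The wrist view shows the wing upright in the image, from (406,210) to (405,298) with the orange dot at (406,258). It is already aligned with the jaws. The pivot is at about (365,172), and the long 45° line on the free side is at (340,270).

```bash
python3 - <<'E'
from h import *
a=np.load("w1.npy");W=cam("wrist",dict(tool_pos=a[0],tcp_rot=a[1]));T,S=cam("top"),cam("scene")
P={}
for n,c in(("w1",W),("top0",T),("scene0",S)):
    i=cv2.imread(f"pics/{n}.png");h=cv2.cvtColor(i,cv2.COLOR_BGR2HSV)
    m=cv2.inRange(h,(12,150,120),(30,255,255))
    ctr={"w1":(260,165),"top0":(161,120),"scene0":(370,232)}[n]
    k=np.zeros_like(m);cv2.circle(k,ctr,9,255,-1)
    M=cv2.moments(m&k,True);P[n]=(M["m10"]/M["m00"],M["m01"]/M["m00"]);print(n,P[n],M["m00"])
k1,e1=tri(T,P["top0"],W,P["w1"]);k2,e2=tri(S,P["scene0"],W,P["w1"]);print("dot",k1,e1,k2,e2)
k=.64
a_,b_=[plane(W,np.array(p)*k,.205) for p in((407,212),(404,297))];print("wing",a_,b_,np.degrees(np.arctan2(*(a_-b_)[1::-1])),np.linalg.norm(a_-b_))
pv=plane(W,np.array((366,171))*k,.143);print("pivot",pv)
for p in((340,258),(336,287)):print("m45",plane(W,np.array(p)*k,.141))
f,_=tri(W,np.array((170,265))*k,T,np.array((357,236))*k);print("fence free",f,_, plane(W,np.array((170,265))*k,.177))
g=plane(W,np.array((455,91))*k,.177);print("fence disc",g)
for p in((240,0),(473,362),(498,349)):print("slot",plane(W,np.array(p)*k,.13))
s=read_state();print("delta tool for k1",totool(s,k1-s["tool_pos"]))
E
```

```text
w1 (257.80555555555554, 162.97222222222223) 36.0
top0 (160.73684210526315, 120.6842105263158) 19.0
scene0 (369.7142857142857, 231.5) 14.0
dot [0.65383489 0.06111841 0.21994941] 0.0013302365522510052 [0.65600666 0.06120062 0.21025388] 0.0021897537468688957
wing [0.63311367 0.07434553 0.205     ] [0.68268458 0.04744996 0.205     ] 151.5171774357111 0.056397220269249065
pivot [0.6021686  0.05633191 0.143     ]
m45 [0.65147697 0.00729619 0.141     ]
m45 [ 0.67074007 -0.00688892  0.141     ]
fence free [ 0.59531957 -0.09514058  0.17370309] 0.002438851409527189 [ 0.59627222 -0.09404096  0.177     ]
fence disc [0.58195483 0.13388063 0.177     ]
slot [0.46291434 0.03122817 0.13      ]
slot [0.78388275 0.06206654 0.13      ]
slot [0.78223476 0.08590245 0.13      ]
delta tool for k1 [ 7.59968518e-05 -4.38535101e-03  1.79707191e-01]
```

Emit:
play_rows:
  increments:
    - [-0.07,-0.12,1,0]
    - [0,0,1,0]
    - [0,0,1,0]
    - [0,0,1,0]
    - [0,0,1,0]
    - [0,0,0.8,0]
    - [0,0,0.6,0]
    - [0,0,0.4,0]

```text
t: 3.53
tool_pos: [0.6545, 0.0642, 0.2641]
tcp_rot: [-0.714, -3.057, 0.0]
ft_force: [0.2, -0.7, 0.3]
grip_width: 1.0
finger_force: 0.0
```

Emit:
play_rows:
  increments:
    - [0,0,0.8,0]
    - [0,0,0.8,0]
    - [0,0,0.8,0]
    - [0,0,0.6,0]
    - [0,0,0.4,0]
    - [0,0,0.15,0]
    - [0,0,0,0]
    - [0,0,0,0]

```text
t: 4.2
tool_pos: [0.6557, 0.0634, 0.1952]
tcp_rot: [0.715, 3.058, 0.0]
ft_force: [0.2, -0.4, -0.9]
grip_width: 1.001
finger_force: 0.0
```

```bash
python3 - <<'E'
from h import *
s=read_state();i=get_image("wrist")[:,:,::-1]
print(s["tool_pos"],s["ft_force"],s["wrist_torque"],s["joint_pos"])
cv2.imwrite("pics/w2.png",i)
E
```

```text
[0.65573035 0.06337799 0.19518174] [ 0.17364389 -0.35004326 -0.90445168] [0.01307132 0.04148137 0.02096703] [-8.29690332e-02  6.08460159e-01  1.04649834e+00  1.18958765e-05
  1.48534637e+00 -1.19416903e+00]
```

View pics/w2.png

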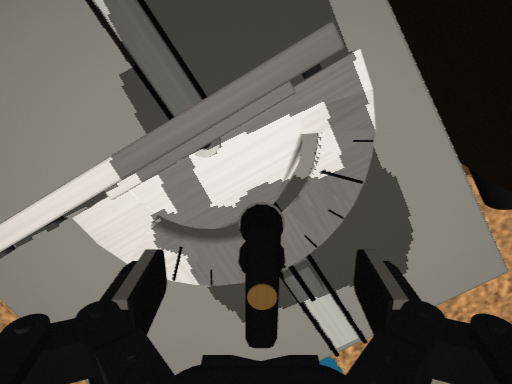

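The dot is at (262,297) and the wing is upright, midway between the fingers at about x 150 and x 370.

```bash
python3 - <<'E'
from h import *
s=read_state();W=cam("wrist",s)
for p in((262,297),(262,211),(262,347)):
  for z in(.205,.212):
    q=plane(W,p,z);print(p,z,q,totool(s,q-s["tool_pos"]))
a=np.load("w1.npy");W1=cam("wrist",dict(tool_pos=a[0],tcp_rot=a[1]))
print(tri(W,(262,297),W1,(258.5,164)))
E
```

```text
(262, 297) 0.205 [0.66316237 0.05897483 0.205     ] [-0.0085186  -0.0006429  -0.00960968]
(262, 297) 0.212 [0.65840943 0.06126375 0.212     ] [-0.00325466 -0.00069567 -0.01661809]
(262, 211) 0.205 [0.62767683 0.07644533 0.205     ] [ 0.03103429 -0.00072903 -0.00967258]
(262, 211) 0.212 [0.62502853 0.07769807 0.212     ] [ 0.03395235 -0.0007767  -0.01667726]
(262, 347) 0.205 [0.687186   0.04714736 0.205     ] [-0.0352958  -0.00058458 -0.0095671 ]
(262, 347) 0.212 [0.68100822 0.05013776 0.212     ] [-0.02844371 -0.00064082 -0.01657803]
(array([0.65575028, 0.06173173, 0.21547669]), np.float64(0.0014646772722217644))
```

Emit:
play_rows:
  increments:
    - [-0.1,-0.03,0.1,0]
    - [0,0,0,0]
    - [0,0,0,0]
    - [0,0,0,0]
    - [0,0,0,0]
    - [0,0,0,0]
    - [0,0,0,0]
    - [0,0,0,0]
  fingers: 0
  squeeze: 100

```text
t: 4.92
tool_pos: [0.6577, 0.063, 0.1932]
tcp_rot: [0.714, 3.057, 0.004]
ft_force: [3.4, 5.0, 3.4]
grip_width: 0.191
finger_force: 98.0
```

```bash
cat > st.py <<'E'
from h import *
s=read_state()
print(s["t"],s["tool_pos"].round(4) if hasattr(s["tool_pos"],"round") else s["tool_pos"],"yaw",2*np.degrees(np.arctan2(s["tcp_rot"][1],s["tcp_rot"][0]))%360,"F",np.round(s["ft_force"],1),"M",np.round(s["wrist_torque"],3),"j6",s["joint_pos"][5],s["joint_efforts"][5],"grip",s["grip_width"],s["finger_force"])
E
python3 st.py
```

```text
4.9167 [0.6577 0.063  0.1932] yaw 153.70728519513358 F [3.4 5.  3.4] M [ 0.846 -0.39   0.023] j6 -1.1961784644488676 0.006727689615217969 grip 0.19143086257717143 97.99626109655946
```

Emit:
play_rows:
  increments:
    - [0,0,-0.01,-0.8]
    - [0,0,-0.01,-0.8]
    - [0,0,-0.01,-0.8]
    - [0,0,-0.01,-0.8]
    - [0,0,-0.01,-0.8]
    - [0,0,-0.01,-0.8]
    - [0,0,-0.01,-0.8]
    - [0,0,0,0]

```text
t: 5.58
tool_pos: [0.6575, 0.0623, 0.1939]
tcp_rot: [-0.161, 3.136, 0.001]
ft_force: [2.1, 2.1, -0.6]
grip_width: 0.192
finger_force: 98.2
```

```bash
python3 st.py
```

```text
5.5833 [0.6575 0.0623 0.1939] yaw 185.89356959553075 F [ 2.1  2.1 -0.6] M [ 0.538 -0.62  -0.275] j6 -1.7585567386636693 -1.3431710377335548 grip 0.19208600534656511 98.16973985172808
```

Emit:
play_rows:
  increments:
    - [0,0,-0.01,-0.9]
    - [0,0,-0.01,-0.9]
    - [0,0,-0.01,-0.9]
    - [0,0,-0.01,-0.9]
    - [0,0,-0.01,-0.9]
    - [0,0,-0.01,-0.9]
    - [0,0,-0.01,-0.9]
    - [0,0,-0.01,-0.9]

```text
t: 6.25
tool_pos: [0.6579, 0.0616, 0.1952]
tcp_rot: [-1.254, 2.879, -0.002]
ft_force: [5.7, -0.0, -3.6]
grip_width: 0.196
finger_force: 98.1
```

```bash
python3 st.py
```

```text
6.25 [0.6579 0.0616 0.1952] yaw 227.0616700752299 F [ 5.7 -0.  -3.6] M [ 0.015 -1.073 -0.26 ] j6 -2.477554754182533 1.158272847533226 grip 0.19641497687809475 98.07985810562968
```

Emit:
play_rows:
  increments:
    - [0,0,0,0]
    - [0,0,0,0]
    - [0,0,0,0]
    - [0,0,-1,0]
    - [0,0,-1,0]
    - [0,0,-1,0]
    - [0,0,-1,0]
    - [0,0,-1,0]
  fingers: 0.7

```text
t: 6.92
tool_pos: [0.6568, 0.0618, 0.2966]
tcp_rot: [1.25, -2.882, 0.0]
ft_force: [0.3, -0.1, 0.0]
grip_width: 0.702
finger_force: 0.0
```

Emit:
play_rows:
  increments:
    - [0,0,-1,1]
    - [0,0,-1,1]
    - [0,0,-1,1]
    - [0,0,0,1]
    - [0,0,0,1]
    - [0,0,0,1]
    - [0,0,0,1]
    - [0,0,0,1]

```text
t: 7.58
tool_pos: [0.6568, 0.0618, 0.3556]
tcp_rot: [0.021, -3.141, 0.0]
ft_force: [-1.0, -0.2, -0.2]
grip_width: 0.702
finger_force: 0.0
```

Emit:
play_rows:
  increments:
    - [0,0,0,1]
    - [0,0,0,1]
    - [0,0,0,1]
    - [0,0,0,1]
    - [0,0,0,1]
    - [0,0,0,1]
    - [0,0,0,1]
    - [0,0,0,1]

```text
t: 8.25
tool_pos: [0.6568, 0.0618, 0.3556]
tcp_rot: [-1.204, -2.902, 0.0]
ft_force: [0.4, 0.1, -0.1]
grip_width: 0.7
finger_force: 0.0
```

Emit:
play_rows:
  increments:
    - [0,0,0,1]
    - [0,0,0,1]
    - [0,0,0,1]
    - [0,0,0,1]
    - [0,0,0,1]
    - [0,0,0,1]
    - [0,0,0,1]
    - [0,0,0,0.3]

```text
t: 8.92
tool_pos: [0.6568, 0.0618, 0.3556]
tcp_rot: [-2.161, -2.28, 0.0]
ft_force: [1.4, 0.2, -0.4]
grip_width: 0.7
finger_force: 0.0
```

```bash
python3 st.py; python3 - <<'E'
from h import *
s=read_state();i=get_image("wrist")[:,:,::-1];cv2.imwrite("pics/w3.png",i);np.save("w3.npy",[s["tool_pos"],s["tcp_rot"]])
d=np.array([.594,-.070,.16])-s["tool_pos"];print(totool(s,d)/.02)
W=cam("wrist",s);K,T=W;Ti=np.linalg.inv(T)
for p in([.5955,-.0945,.177],[.658,.0618,.215],[.598,.056,.143]):
    q=Ti@np.append(p,1);print(p,(K@q[:3]/q[2])[:2])
E
```

```text
8.9167 [0.6568 0.0618 0.3556] yaw 93.08229371311057 F [ 1.4  0.2 -0.4] M [-0.037 -0.03  -0.025] j6 -0.1389828640442462 0.4437872115522623 grip 0.699686034671924 0.0
[-6.41209666 -3.49060405  9.77923626]
[0.5955, -0.0945, 0.177] [197.01341157 298.30873155]
[0.658, 0.0618, 0.215] [261.47010453 175.49302604]
[0.598, 0.056, 0.143] [204.32104528 158.51665604]
```

View pics/w3.png

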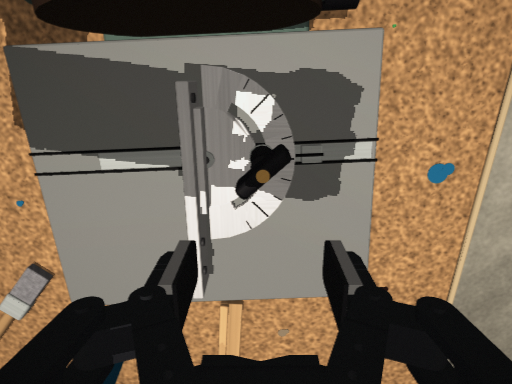

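The wrist view shows the fence end near (197,298), the pivot at (207,159) and the knob dot at (262,176). All three agree with the predicted projections.

Emit:
play_rows:
  increments:
    - [-0.9,-0.5,0,0]
    - [-0.9,-0.5,0,0]
    - [-0.9,-0.5,0,0]
    - [-0.9,-0.5,0.3,0]
    - [-0.9,-0.5,0.5,0]
    - [-0.9,-0.5,0.8,0]
    - [-0.9,-0.5,1,0]
    - [-0.1,0,1,0]

```text
t: 9.63
tool_pos: [0.5937, -0.0727, 0.2833]
tcp_rot: [2.155, 2.284, -0.001]
ft_force: [0.9, -0.1, -0.4]
grip_width: 0.7
finger_force: 0.0
```

Emit:
play_rows:
  increments:
    - [0,0,1,0]
    - [0,0,1,0]
    - [0,0,1,0]
    - [0,0,1,0]
    - [0,0,0.8,0]
    - [0,0,0.6,0]
    - [0,0,0.5,0]
    - [0,0,0.3,0]

```text
t: 10.3
tool_pos: [0.5947, -0.0701, 0.1584]
tcp_rot: [-2.152, -2.287, 0.001]
ft_force: [-0.2, -0.2, -0.6]
grip_width: 0.702
finger_force: 0.0
```

Emit:
play_rows:
  increments:
    - [0,0,0,0]
    - [0,0,0,0]
    - [0,0,0,0]
    - [0,0,0,0]
    - [0,0,0,0]
    - [0,0,0,0]
    - [0,0,0,0]
    - [0,0,0,0]
  fingers: 0
  squeeze: 40

```text
t: 10.97
tool_pos: [0.5952, -0.0703, 0.1603]
tcp_rot: [2.152, 2.287, 0.001]
ft_force: [-1.2, 0.5, 5.8]
grip_width: 0.133
finger_force: 41.6
```

```bash
python3 st.py
```

```text
10.9667 [ 0.5952 -0.0703  0.1603] yaw 93.49965722556166 F [-1.2  0.5  5.8] M [-0.001  0.285  0.062] j6 -0.3759286266680515 0.08172488305717707 grip 0.13283478168929325 41.580196022987366
```

Emit:
play_rows:
  increments:
    - [-0.025,0.376,0,-0.6]
    - [-0.025,0.376,0,-0.6]
    - [-0.025,0.376,0,-0.6]
    - [-0.025,0.376,0,-0.6]
    - [-0.025,0.376,0,-0.6]
    - [-0.025,0.376,0,-0.6]
    - [-0.025,0.376,0,-0.6]
    - [0,0,0,0]

```text
t: 11.63
tool_pos: [0.6477, -0.0608, 0.1603]
tcp_rot: [1.623, 2.687, 0.001]
ft_force: [1.4, 1.3, 5.1]
grip_width: 0.135
finger_force: 41.6
```

```bash
python3 st.py; python3 - <<'E'
from h import *
s=read_state();p=np.array(s["tool_pos"])[:2]
for c in([.598,.056],[.602,.056]):
    print(np.hypot(*(p-c)),np.degrees(np.arctan2(*(p-c)[::-1])), np.hypot(.5952-c[0],-.0703-c[1]))
print(totool(s,s["ft_force"]))
E
```

```text
11.6333 [ 0.6477 -0.0608  0.1603] yaw 117.73857921843796 F [1.4 1.3 5.1] M [ 0.215 -0.192  0.073] j6 -0.7596006773971292 -0.6470130197703838 grip 0.13531784207805211 41.58124387264252
0.1269503855548261 -66.96590414143098 0.12633103340034862
0.12543929367576484 -68.64752337639598 0.12648292374862308
[ 0.45903293  1.87688181 -5.14177187]
```

Emit:
play_rows:
  increments:
    - [-0.025,0.376,0,-0.6]
    - [-0.025,0.376,0,-0.6]
    - [-0.025,0.376,0,-0.6]
    - [-0.025,0.376,0,-0.6]
    - [-0.025,0.376,0,-0.6]
    - [-0.025,0.376,0,-0.6]
    - [-0.012,0.188,0,-0.3]
    - [0,0,0,0]

```text
t: 12.3
tool_pos: [0.6881, -0.0342, 0.1603]
tcp_rot: [1.074, 2.95, 0.001]
ft_force: [1.4, 0.3, 4.6]
grip_width: 0.135
finger_force: 41.6
```

```bash
python3 st.py; python3 - <<'E'
from h import *
s=read_state();i=get_image("wrist")[:,:,::-1];cv2.imwrite("pics/w4.png",i);np.save("w4.npy",[s["tool_pos"],s["tcp_rot"]])
t=get_image("top")[:,:,::-1];cv2.imwrite("pics/t4.png",t)
W=cam("wrist",s);K,T=W;Ti=np.linalg.inv(T)
for p in([.6945,.065,.141],[.598,.056,.143]):
    q=Ti@np.append(p,1);print(p,(K@q[:3]/q[2])[:2])
cv2.imwrite("pics/w4b.png",np.hstack([cv2.resize(i,(512,384)),cv2.resize(t[90:160,130:182],(285,384),interpolation=2)]))
E
```

```text
12.3 [ 0.6881 -0.0342  0.1603] yaw 139.98145912926975 F [1.4 0.3 4.6] M [ 0.133 -0.124 -0.206] j6 -1.0934254697740016 -0.6284318491816521 grip 0.13496452874706616 41.631563901901245
[0.6945, 0.065, 0.141] [443.40572179 126.93322932]
[0.598, 0.056, 0.143] [293.43200101 -56.33405501]
```

View pics/w4b.png

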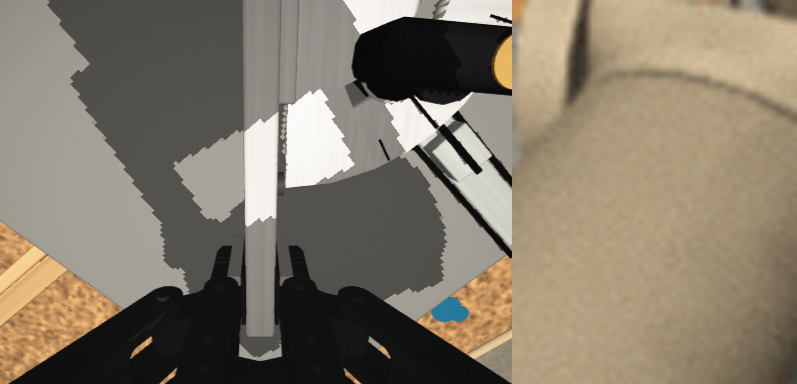

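The pointer block is near (460,150) and the 45° line is close to collinear with the pointer. The arm blocks the top view, so I'm enlarging this part of the wrist image.

```bash
python3 - <<'E'
import cv2
i=cv2.imread("pics/w4.png")[80:190,395:512]
cv2.imwrite("pics/w4c.png",cv2.resize(i,None,fx=5,fy=5,interpolation=cv2.INTER_NEAREST))
E
```

```text
(no output)
```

View pics/w4c.png

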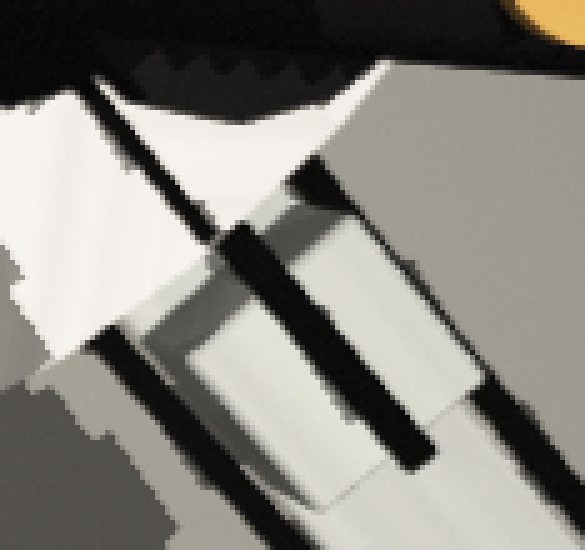

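The 45° line's outer end is at crop (207,237) and the pointer runs from crop (236,230) to (415,460). The mark sits slightly to the lower left of the pointer line.

```bash
python3 - <<'E'
from h import *
a=np.load("w4.npy");W=cam("wrist",dict(tool_pos=a[0],tcp_rot=a[1]))
f=lambda x,y:plane(W,(395+x/5-.5+.1,80+y/5-.4),.141)[:2]
m0,m1,p0,p1=f(92,90),f(207,237),f(236,230),f(415,460)
ang=lambda v:np.degrees(np.arctan2(v[1],v[0]))
print(m0,m1,p0,p1,"mark dir",ang(m1-m0),"ptr dir",ang(p1-p0),np.hypot(*(p1-p0)),np.hypot(*(p0-m1)))
for th in(ang(p1-p0),5.5):
    u=np.array([np.cos(np.radians(th)),np.sin(np.radians(th))]);d=m1-p0;print(th,"along",d@u,"y of mark rel ptr",u[0]*d[1]-u[1]*d[0])
E
```

```text
[0.67499007 0.06133701] [0.69241217 0.06246775] [0.69352569 0.06475309] [0.7228015  0.06669256] mark dir 3.71343917504438 ptr dir 3.7902051548348683 0.029339988644396003 0.002542186518339884
3.7902051548348683 along -0.0012621497942242547 y of mark rel ptr -0.002206737454018655
5.5 along -0.0013274305441024873 y of mark rel ptr -0.0021680960413719775
```

Emit:
play_rows:
  increments:
    - [-0.004,0.08,0,-0.12]
    - [-0.004,0.07,0,-0.11]
    - [0,0,0,0]
    - [0,0,0,0]
    - [0,0,0,0]
    - [0,0,0,0]
    - [0,0,0,0]
    - [0,0,0,0]

```text
t: 13.07
tool_pos: [0.6895, -0.0328, 0.1603]
tcp_rot: [1.044, 2.961, -0.0]
ft_force: [0.2, -1.6, 5.7]
grip_width: 0.134
finger_force: 42.2
```

```bash
cat > mk.py <<'E'
from h import *
import sys
n=sys.argv[1]
s=read_state();i=get_image("wrist")[:,:,::-1];cv2.imwrite(f"pics/{n}.png",i);np.save(n+".npy",[s["tool_pos"],s["tcp_rot"]])
W=cam("wrist",s)
# rectify onto plate-top plane, 10 px/mm; world x right, y up; origin (.665,.085)
K,T=W;Ti=np.linalg.inv(T);A=K@Ti[:3][:,[0,1,3]]+0
A=K@np.c_[Ti[:3,0],Ti[:3,1],Ti[:3,2]*.141+Ti[:3,3]]
B=np.array([[1e-4,0,.668],[0,-1e-4,.084],[0,0,1]])
g=cv2.warpPerspective(i,A@B,(620,400),flags=cv2.INTER_LINEAR|cv2.WARP_INVERSE_MAP)
cv2.imwrite(f"pics/{n}r.png",g)
E
python3 st.py; python3 mk.py w5
```

```text
13.0667 [ 0.6895 -0.0328  0.1603] yaw 141.14774731874633 F [ 0.2 -1.6  5.7] M [-0.162  0.062 -0.488] j6 -1.111063988124483 -0.4741617478430271 grip 0.13405629173083725 42.16663062572479
```

View pics/w5r.png

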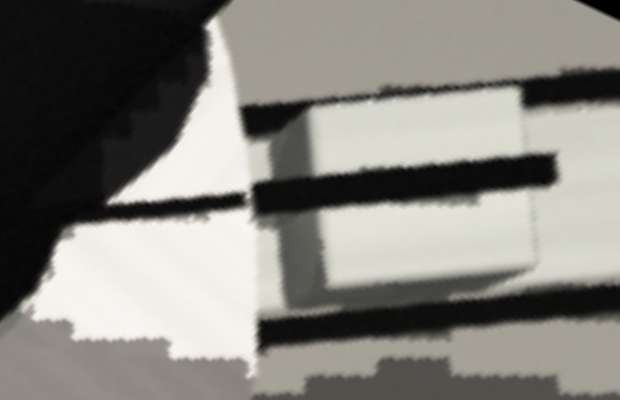

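The 45° mark ends at (243,199) and the pointer's tip is at (257,198) with a 5.6° slope, so they are collinear to about 0.1 mm. I'll release the fence and go back to the knob.

Emit:
play_rows:
  increments:
    - [0,0,0,0]
    - [0,0,0,0]
    - [0,0,0,0]
    - [0,0,-0.5,0]
    - [0,0,-1,0]
    - [0,0,-1,0]
    - [0,0,-1,0]
    - [0,0,-1,0]
  fingers: 0.5

```text
t: 13.78
tool_pos: [0.6892, -0.0321, 0.251]
tcp_rot: [1.043, 2.963, 0.0]
ft_force: [0.2, 0.2, -0.0]
grip_width: 0.502
finger_force: 0.0
```

Emit:
play_rows:
  increments:
    - [0,0,-1,-1]
    - [0,0,-1,-1]
    - [0,0,-0.3,-1]
    - [0,0,0,-1]
    - [0,0,0,-1]
    - [0,0,0,-1]
    - [0,0,0,-1]
    - [0,0,0,-1]
  fingers: 1

```text
t: 14.45
tool_pos: [0.6892, -0.0321, 0.296]
tcp_rot: [-0.201, 3.135, -0.0]
ft_force: [-0.2, -0.9, -0.2]
grip_width: 0.998
finger_force: 0.0
```

Emit:
play_rows:
  increments:
    - [0,0,0,-1]
    - [0,0,0,-1]
    - [0,0,0,-1]
    - [0,0,0,-1]
    - [0,0,0,-1]
    - [0,0,0,-1]
    - [0,0,0,-1]
    - [0,0,0,0]

```text
t: 15.12
tool_pos: [0.6892, -0.0321, 0.2959]
tcp_rot: [-1.262, 2.877, -0.0]
ft_force: [-0.2, -0.6, 0.8]
grip_width: 0.999
finger_force: 0.0
```

```bash
python3 st.py; python3 - <<'E'
from h import *
s=read_state()
print(totool(s,np.array([.658,.0618,.195])-s["tool_pos"])/.02)
E
```

```text
15.1167 [ 0.6892 -0.0321  0.2959] yaw 227.37717431258463 F [-0.2 -0.6  0.8] M [ 0.04  -0.001 -0.043] j6 -2.615320473183802 -1.4071601629257202 grip 0.9988335391849469 0.0
[-2.39573027  4.32860776  5.04460592]
```

Emit:
play_rows:
  increments:
    - [-0.5,0.9,0,0]
    - [-0.5,0.9,0,0]
    - [-0.5,0.9,0,0]
    - [-0.5,0.9,0,0]
    - [-0.4,0.73,0,0]
    - [0,0,0.4,0]
    - [0,0,0.6,0]
    - [0,0,0.8,0]

```text
t: 15.78
tool_pos: [0.6587, 0.0618, 0.2597]
tcp_rot: [-1.254, 2.879, -0.002]
ft_force: [1.0, -1.3, 0.2]
grip_width: 1.001
finger_force: 0.0
```

Emit:
play_rows:
  increments:
    - [0,0,0.8,0]
    - [0,0,0.8,0]
    - [0,0,0.6,0]
    - [0,0,0.5,0]
    - [0,0,0.3,0]
    - [0,0,0.2,0]
    - [0,0,0,0]
    - [0,0,0,0]

```text
t: 16.45
tool_pos: [0.6587, 0.0618, 0.1958]
tcp_rot: [-1.256, 2.879, -0.001]
ft_force: [-0.5, 0.4, -0.0]
grip_width: 1.001
finger_force: 0.0
```

Emit:
play_rows:
  increments:
    - [0,0,0,0]
    - [0,0,0,0]
    - [0,0,0,0]
    - [0,0,0,0]
    - [0,0,0,0]
    - [0,0,0,0]
    - [0,0,0,0]
    - [0,0,0,0]
  fingers: 0
  squeeze: 100

```text
t: 17.12
tool_pos: [0.6585, 0.0619, 0.196]
tcp_rot: [-1.257, 2.879, -0.0]
ft_force: [-2.9, -0.3, 6.0]
grip_width: 0.189
finger_force: 98.0
```

```bash
python3 st.py
```

```text
17.1167 [0.6585 0.0619 0.196 ] yaw 227.1716826247146 F [-2.9 -0.3  6. ] M [0.078 0.441 0.02 ] j6 -2.4789424695740356 0.0060742774803657085 grip 0.18860843907834063 97.99717167159542
```

Emit:
play_rows:
  increments:
    - [0,0,0.01,0.9]
    - [0,0,0.01,0.9]
    - [0,0,0.01,0.9]
    - [0,0,0.01,0.9]
    - [0,0,0.01,0.9]
    - [0,0,0.01,0.9]
    - [0,0,0.01,0.8]
    - [0,0,0,0]

```text
t: 17.78
tool_pos: [0.6582, 0.0624, 0.1947]
tcp_rot: [-0.313, 3.126, 0.001]
ft_force: [-3.6, 2.3, 6.5]
grip_width: 0.185
finger_force: 98.5
```

```bash
python3 st.py
```

```text
17.7833 [0.6582 0.0624 0.1947] yaw 191.43686206767617 F [-3.6  2.3  6.5] M [0.254 0.603 0.129] j6 -1.8548814105778983 1.1904577910900116 grip 0.18512234468897626 98.53141566272825
```

Emit:
play_rows:
  increments:
    - [0,0,0.01,0.6]
    - [0,0,0.01,0.6]
    - [0,0,0.01,0.6]
    - [0,0,0.01,0.6]
    - [0,0,0.01,0.4]
    - [0,0,0,0]
    - [0,0,0,0]
    - [0,0,0,0]

```text
t: 18.45
tool_pos: [0.6583, 0.0626, 0.1943]
tcp_rot: [0.119, 3.138, 0.001]
ft_force: [-4.2, 3.2, 9.8]
grip_width: 0.185
finger_force: 99.2
```

```bash
python3 st.py
```

```text
18.45 [0.6583 0.0626 0.1943] yaw 175.65578609188347 F [-4.2  3.2  9.8] M [0.506 0.764 0.195] j6 -1.5792594260829775 0.2222547261044383 grip 0.1852228108864017 99.21959109138697
```

Emit:
play_rows:
  increments:
    - [0,0,0.01,0.6]
    - [0,0,0.01,0.6]
    - [0,0,0.01,0.6]
    - [0,0,0.01,0.6]
    - [0,0,0.01,0.6]
    - [0,0,0,0]
    - [0,0,0,0]
    - [0,0,0,0]

```text
t: 19.12
tool_pos: [0.6583, 0.0628, 0.1939]
tcp_rot: [0.586, 3.085, 0.002]
ft_force: [-4.8, 3.5, 12.7]
grip_width: 0.186
finger_force: 100.1
```

```bash
python3 st.py
```

```text
19.1167 [0.6583 0.0628 0.1939] yaw 158.50280563852365 F [-4.8  3.5 12.7] M [0.558 0.882 0.48 ] j6 -1.2796533448287728 0.48135945573449135 grip 0.18583921912421558 100.06156772375107
```

Emit:
play_rows:
  increments:
    - [0,0,0.01,0.5]
    - [0,0,0.01,0.5]
    - [0,0,0.01,0.5]
    - [0,0,0,0]
    - [0,0,0,0]
    - [0,0,0,0]
    - [0,0,0,0]
    - [0,0,0,0]

```text
t: 19.78
tool_pos: [0.6584, 0.0629, 0.1937]
tcp_rot: [0.814, 3.032, 0.003]
ft_force: [-5.0, 4.1, 15.4]
grip_width: 0.189
finger_force: 100.6
```

```bash
python3 st.py
```

```text
19.7833 [0.6584 0.0629 0.1937] yaw 149.92919111134805 F [-5.   4.1 15.4] M [0.603 0.913 0.605] j6 -1.1299144242178458 0.6094513088464737 grip 0.18946693719609578 100.59232583434095
```

Emit:
play_rows:
  increments:
    - [0,0,0,0.5]
    - [0,0,0,0.5]
    - [0,0,0,0.5]
    - [0,0,0,0]
    - [0,0,0,0]
    - [0,0,0,0]
    - [0,0,0,0]
    - [0,0,0,0]

```text
t: 20.45
tool_pos: [0.6585, 0.063, 0.1936]
tcp_rot: [1.039, 2.963, 0.003]
ft_force: [-4.8, 3.5, 13.3]
grip_width: 0.188
finger_force: 100.4
```

```bash
python3 st.py
```

```text
20.45 [0.6585 0.063  0.1936] yaw 141.35248955558342 F [-4.8  3.5 13.3] M [0.726 0.876 0.744] j6 -0.9801353230288951 0.7517578639090061 grip 0.18788613495945514 100.37915820288617
```

Emit:
play_rows:
  increments:
    - [0,0,0,0.4]
    - [0,0,0,0.4]
    - [0,0,0,0.35]
    - [0,0,0,0]
    - [0,0,0,0]
    - [0,0,0,0]
    - [0,0,0,0]
    - [0,0,0,0]

```text
t: 21.12
tool_pos: [0.6586, 0.0629, 0.1935]
tcp_rot: [1.207, 2.898, 0.003]
ft_force: [-3.9, 4.4, 12.6]
grip_width: 0.189
finger_force: 99.7
```

```bash
python3 st.py
```

```text
21.1167 [0.6586 0.0629 0.1935] yaw 134.78138680960686 F [-3.9  4.4 12.6] M [0.631 0.665 0.971] j6 -0.8654535686022947 0.937142875045538 grip 0.18872820911703095 99.668476436824
```

Emit:
play_rows:
  increments:
    - [0,0,-0.01,0]
    - [0,0,0,0]
    - [0,0,0,0]
    - [0,0,0,0]
    - [0,0,0,0]
    - [0,0,0,0]
    - [0,0,0,0]
    - [0,0,0,0]

```text
t: 21.78
tool_pos: [0.6586, 0.0629, 0.1935]
tcp_rot: [1.207, 2.898, 0.003]
ft_force: [-3.7, 4.4, 12.9]
grip_width: 0.182
finger_force: 99.4
```

```bash
python3 st.py; python3 -c "
from h import *
for _ in range(4):
    get_image('wrist');s=read_state();print(s['wrist_torque'][2],s['joint_efforts'][5])"
```

```text
21.7833 [0.6586 0.0629 0.1935] yaw 134.78163691636303 F [-3.7  4.4 12.9] M [0.619 0.557 0.915] j6 -0.8654543668178988 0.9409099817276001 grip 0.18196428436385834 99.43149167573573
0.9117415493482295 0.9409340098500252
0.8825300704222592 0.9409210458397865
0.9143674406343355 0.9408903121948242
0.929095382679297 0.9408951178193092
```

Torque has settled at about 0.91 N m, which is inside the band. I'll release with a small opening because the fence is close, then rise and check the mark.

Emit:
play_rows:
  increments:
    - [0,0,0,0]
    - [0,0,0,0]
    - [0,0,0,0]
    - [0,0,-0.5,0]
    - [0,0,-1,0]
    - [0,0,-1,0]
    - [0,0,-1,0]
    - [0,0,-1,0]
  fingers: 0.45

```text
t: 22.65
tool_pos: [0.6583, 0.0618, 0.283]
tcp_rot: [1.212, 2.898, -0.0]
ft_force: [0.6, -0.5, 0.8]
grip_width: 0.446
finger_force: 0.0
```

Emit:
play_rows:
  increments:
    - [0.5,0,-1,0]
    - [0.5,0,-1,0]
    - [0.5,0,-1,0]
    - [0.5,0,0,0]
    - [0.5,0,0,0]
    - [0,0,0,0]
    - [0,0,0,0]
    - [0,0,0,0]

```text
t: 23.32
tool_pos: [0.6233, 0.0972, 0.3404]
tcp_rot: [-1.211, -2.897, 0.001]
ft_force: [0.7, -0.9, 0.3]
grip_width: 0.448
finger_force: 0.0
```

```bash
python3 st.py; python3 mk.py w6; python3 - <<'E'
import cv2,numpy as np
i=cv2.resize(cv2.imread("pics/w6.png"),(400,300));g=cv2.resize(cv2.imread("pics/w6r.png"),(400,258))
cv2.imwrite("pics/w6v.png",np.vstack([i,g]))
E
```

```text
23.3167 [0.6233 0.0972 0.3404] yaw 134.62525055763334 F [ 0.7 -0.9  0.3] M [ 0.     0.013 -0.004] j6 -0.8114477655046907 0.004184817953500897 grip 0.44843083178154836 0.0
```

View pics/w6v.png

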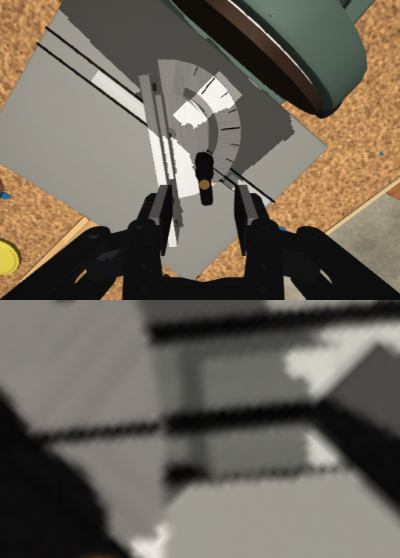

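The lower view shows the 45° line ending at (158,428) and the pointer starting at (165,424). They are offset by about 0.5 mm, within tolerance, and the gripper is clear.

```bash
python3 -c "
from rig import *
print(job_done())"
```

```text
the job is handed in; nothing more can be done
None
```

The mitre gauge is set to 45° with the line about 0.5 mm from the pointer, and the knob is retightened to about 0.91 N m (you asked for 0.85). The gripper is clear, I touched none of the loose items, and the job was handed in at about 23 s; no verdict came back.

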